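# Open the copy camera's iris ring to its stop, then back to the index rib

## Task

The office's document-copying camera lies on its back in its desk cradle, lens up. Using the short lever tab on the slim iris ring, turn the ring anticlockwise (seen from above) gently until it is fully home against its end stop, then bring it back until the tab is in line with the raised index rib on the lens front, and let go. Do not wrench the lens when the stop comes, keep off the camera body and the fixed rings above and below the iris ring, and leave the mug, stapler and lens cap where they are.

Things in the scene. Friction and masses are not known exactly. Their poses are not given: they have to be found in the camera images.
- camera: Camera on its back in a cradle, fixed to the desk, and its fixed lens rings: not to be touched. Origin: centre of the cradle's underside, on the upright lens axis; z up. Cradle 125 (x) x 170 (y) x 12 mm; body 100 x 135, top 62 mm up (button to 68). About the z axis: flange radius 37.5 to 70 mm up, lower barrel radius 32.5 to 105, front ring radius 32.5 from 117 to 134.
- ring_centre (a point): On the lens axis at mid height of the iris ring, 111 mm above the camera's origin; axes as the camera's. The slim iris ring (dark, knurled, radius 34.5) spans 106 to 116 mm up. Its tab is a plain aluminium radial bar, 10 mm wide, 10 high, at the same height, reaching out to 66 mm from the axis; space beneath it is free down to the camera body.
- lens_front (a point): On the lens axis at the top face of the fixed front ring, 134 mm above the camera's origin; axes as the camera's, not the rib's. The raised aluminium index rib lies on this face, 6 mm wide, 14 to 34 mm out, 5 high. The lens sits turned by an unmeasured amount: the rib points along the camera's +x, give or take 0.4 rad.
- iris (a joint): Angle of the iris ring in the lens (rad), growing anticlockwise seen from above, 0 to 1.7: 1.7 is the end stop, 1.0 is tab in line with rib. So the tab points (iris - 1.0) rad anticlockwise from the camera's +x, give or take the same unmeasured 0.4 rad: look or feel for it. The ring drags with about 0.15 N m (some 3 N at the tab) and stays where left.
- mount (a joint): How far the lens is being twisted in its mount (rad), 0 at rest, positive anticlockwise; it springs back, 20 N m per rad. Pushing the tab when the ring is against its stop twists it: 0.06 rad (1.2 N m, about 20 N at the tab) is too much.
- lens_cap: Bystander: loose black lens cap, disc of radius 36, 13 mm high with its grip bar, lying on the desk beside the camera; origin at the centre of its underside.
- mug: Bystander: loose white mug, radius 40, 90 mm high, handle at its +y; origin at the centre of its underside.
- stapler: Bystander: loose stapler, 130 mm long (x), 36 wide, 52 high; origin at the centre of its underside.

How it is judged:
On the way:
1. the iris ring is turned fully home against its open stop (value of joint iris above 1.67 rad), for 0.2 s.
At the end, for the whole second after the job is handed in: The iris ring has been to its open stop (above 1.67 rad) and is now at rest with its tab in line with the index rib (1.0 rad, within 0.12), let go (value of joint iris between 0.88 and 1.12 rad and velocity of joint iris between -0.05 and 0.05 rad/s); the robot touches nothing.
It fails at once if the lens is wrenched in its mount by more than 0.06 rad (value of joint mount above 0.06 rad or value of joint mount below -0.06 rad).
It fails at once if the robot presses on the camera or the lens's fixed rings with more than 3 N (contact force between any of the fingers, the arm and camera above 3 N).
It fails at once if the mug, stapler or lens cap is shifted by more than 10 mm (distance of any of mug, stapler, lens_cap from where it was at the start of the episode above 0.01 m).
It also fails if it takes over 72 s, if anything falls off the work surface, if the arm or the gripper's body presses on something with over 40 N, if the wrist force passes 120 N, or if a joint passes its speed limit or range.

## Robot

A 7-joint arm with a two-finger parallel gripper is mounted at the origin on the work surface. World frame = base frame: x ahead of the robot, y to its left, z up, the work surface at z = 0. Lengths are in m, angles in rad, forces in N, time in s.
With the tool pointing down it reaches from about 0.35 to 0.9 m from the base axis. Payload 19.9 kg.
Tool frame: the origin (TCP) lies at the very end of the fingers, on their centre line; the grasp point (between the pads) lies 19 mm behind it; z points along the fingers, y is the direction in which the jaws open and shut (so a half turn about z gives the same grasp; the last joint's range is limited). The gripper opens to 94 mm and grips with 3 to 60 N. Pads are 16 mm wide; open, the fingers measure 119 mm over their backs; the gripper's body (75 mm by 177 mm) begins 78 mm behind the grasp point.
Start: joints at [1.212, 0.417, -0.01, 1.614, 0.005, 1.111, -0.053], TCP at [0.195, -0.594, 0.205] pointing down, gripper open.
Joint ranges: [-2.81, 2.81], [-0.39, 2.02], [-1.27, 1.25], [0.06, 2.57], [-1.19, 4.33], [0.19, 2], [-2.82, 2.82]. Speed limits (rad/s): [1.89, 1.89, 2.39, 2.39, 3.01, 3.01, 3.01].

## Interface

Orientations are given as a 3x3 rotation matrix whose columns are the frame's x, y, z axes.
In Python, from rig import robot, cams gives the robot as it stands.
- The arm moves only by the tool move_arm, never from a script. Its argument "commands" is a list of rows, each a list of 7 numbers: the turn, a rotation vector about the tool's x, y, z in degrees, then the shift along the tool's x, y, z in cm, then the gripper command: -1 is shut, 1 is fully open, values between are in proportion. A call has 1 to 10 rows; each row shifts and turns the pose as measured when the row begins, along the tool's axes as they then stand; what a row does not reach is not made up. A row lasts 1/12 s, in which the tool goes at most 41.7 mm and 7.16 degrees, less where a joint would pass 70% of its speed; a pose out of reach is approached as far as the arm can. A call is refused whole if a number of a shift passes 4.17 or a number of a turn 7.16, either way. A call with a gripper value outside its range is refused whole. The fingers move at their own pace and stop on an object; "force" is the grip in N (left out, the last holds). Time passes only in rows, so rows that do not move let the fingers close. It gives the time, the measured TCP pose, the force and the opening at its end, in the units of the state.
- robot.read_state(): the state, without advancing time (a new reading comes with each control period).
- cams.grab_frame(name): name is "scene" or "top" or "wrist"; returns a dict with "img" (480x640x3 uint8, red, green, blue), "fx", "fy", "cx", "cy" (pixels), "T" (4x4, takes a point from camera to world coordinates). Camera axes: x right, y up, looking along -z (the intrinsics and any distortion apply to the point x, -y, -z); pixel columns grow to the right and rows downward; lengths in m; the calibration is good to about 2 mm. The wrist camera is an equidistant fisheye: a pixel r from the principal point sees the ray r / f radians off the axis. A picture is of the moment at which its call begins. There is no depth.
- robot.job_done(): hands the job in, once; it reports no verdict.
Trained networks look in a picture, given as the dict that the camera call returned (one of the last four; its "shot" number tells which), for a name from the list of things; names that differ only in an ending like _2 or _b are one class to them, and where a whole thing is asked for, a point or a joint stands for the part that bears it (a point fixed in the world has none). Each returns a list of dicts, best first, with "conf" (0 to 1); they miss things now and then, are a little off and sometimes report something else, mostly with a low value. They report only what shows in the picture. A call takes as long as a camera call.
- cams.find_in(query, picture): "point" ([column, row] in pixels, amid what is visible of it).
- cams.masks_of(query, picture): "region" (480x640 bool, what is visible of it) and "point" ([column, row] in pixels, amid what is visible of it).
- cams.mark_of(query, picture): "point" ([column, row] in pixels: a listed point, or the origin of a listed thing).
The state is a dict: "time_s": time; "q": joint angles; "joint_velocities": joint speeds; "joint_efforts": joint torques, N m; "tool_pos": TCP position; "orientation": TCP orientation; "wrist_force": force on the tool from outside, world axes, zero at the start; "ft_torque": the same for the moment, N m; "finger_gap": finger opening in m.
Only numpy, scipy, OpenCV 4.12 (cv2) and the standard library are available. Lean on these libraries where they do the work, as an engineer would, in place of code of your own. Each camera call takes 0.05 s, during which the arm holds its last target. There are 200 camera calls.

## Working session

There is one attempt and no reset: what is moved stays moved. The work goes in short steps, Python scripts to look and compute and a tool call to move; the robot and the scene stay as the last step left them, time stands still between calls to the robot, and variables do not carry over. Pictures are saved under pics/ and viewed, about 8 in all and at most 12, crops included, and the job is handed in when it is done.

Besides the shell and the picture viewer there is one more tool, called as name(argument=value, ...), one argument or row to a line, values as JSON. move_arm: Moves the arm, as the interface text tells. Its arguments: {"type":"object","properties":{"commands":{"type":"array","items":{"type":"array","items":{"type":"number"}}},"force":{"type":"number"}},"required":["commands"]}

```bash
mkdir -p pics; cat > h.py <<'E'
import numpy as np, cv2
from rig import robot, cams
def ray(f,p):
    x=(p[0]-f['cx'])/f['fx']; y=(p[1]-f['cy'])/f['fy']
    T=np.array(f['T']); d=T[:3,:3]@np.array([x,-y,-1]); return T[:3,3],d/np.linalg.norm(d)
def at_z(f,p,z):
    o,d=ray(f,p); return o+d*(z-o[2])/d[2]
def tri(fs,ps):
    A=np.zeros((3,3));b=np.zeros(3)
    for f,p in zip(fs,ps):
        o,d=ray(f,p);M=np.eye(3)-np.outer(d,d);A+=M;b+=M@o
    return np.linalg.solve(A,b)
def save(f,n): cv2.imwrite('pics/'+n,cv2.cvtColor(f['img'],cv2.COLOR_RGB2BGR))
E
python3 - <<'E'
from h import *
np.set_printoptions(precision=4,suppress=True)
s=cams.grab_frame('scene');t=cams.grab_frame('top')
save(s,'s1.png');save(t,'t1.png')
for n in ['camera','ring_centre','lens_front','mug','stapler','lens_cap']:
    a=cams.mark_of(n,s);b=cams.mark_of(n,t)
    if a and b: print(n,a[0],b[0],tri([s,t],[a[0]['point'],b[0]['point']]))
    else: print(n,a,b)
print(t['T'],t['fx'],s['T'])
st=robot.read_state();print(st)
E
```

```text
camera {'point': [330.4, 347.7], 'conf': 0.65} {'point': [267.6, 272.4], 'conf': 0.59} [ 0.5857  0.1064 -0.1077]
ring_centre [{'point': [386.1, 238.6], 'conf': 0.65}] []
lens_front {'point': [389.7, 223.1], 'conf': 0.75} {'point': [262.7, 252.0], 'conf': 0.56} [0.5539 0.1292 0.1426]
mug [{'point': [277.8, 260.5], 'conf': 0.64}, {'point': [377.7, 296.5], 'conf': 0.35}, {'point': [477.3, 319.4], 'conf': 0.3}] []
stapler {'point': [334.0, 350.5], 'conf': 0.98} {'point': [267.0, 187.3], 'conf': 0.84} [0.6961 0.1425 0.0007]
lens_cap {'point': [480.5, 313.2], 'conf': 0.68} {'point': [184.3, 298.6], 'conf': 0.69} [0.4924 0.2692 0.0044]
[[ 0.0583  0.9767 -0.2066  0.3916]
 [-0.9983  0.058  -0.0076  0.0443]
 [ 0.0046  0.2067  0.9784  1.0189]
 [ 0.      0.      0.      1.    ]] 607.8428905097664 [[-0.6216 -0.4242  0.6585  1.1515]
 [ 0.783  -0.3596  0.5075  0.462 ]
 [ 0.0215  0.8311  0.5557  0.5684]
 [ 0.      0.      0.      1.    ]]
{'time_s': 0.7, 'q': array([ 1.2114,  0.4174, -0.0103,  1.6136,  0.0047,  1.1107, -0.053 ]), 'joint_velocities': array([-0.0004,  0.0019,  0.0007,  0.0007,  0.0006,  0.0011, -0.0008]), 'joint_efforts': array([ -0.0032, -85.0858,   0.6359, -42.6232,  -0.0489,   0.0138,
         0.    ]), 'tool_pos': array([ 0.1953, -0.5937,  0.2054]), 'orientation': array([[ 0.9499,  0.3125, -0.0001],
       [ 0.3125, -0.9499,  0.0001],
       [-0.    , -0.0001, -1.    ]]), 'wrist_force': array([0.0454, 0.2051, 0.9172]), 'ft_torque': array([ 0.0335, -0.02  , -0.0129]), 'finger_gap': 0.09426786268687595}
```

```bash
python3 - <<'E'
import cv2
a=cv2.imread('pics/s1.png');b=cv2.imread('pics/t1.png')
cv2.imwrite('pics/c1.png',cv2.resize(b[150:360,120:400],None,fx=2.8,fy=2.8,interpolation=cv2.INTER_CUBIC))
E
```

```text
(no output)
```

View pics/s1.png

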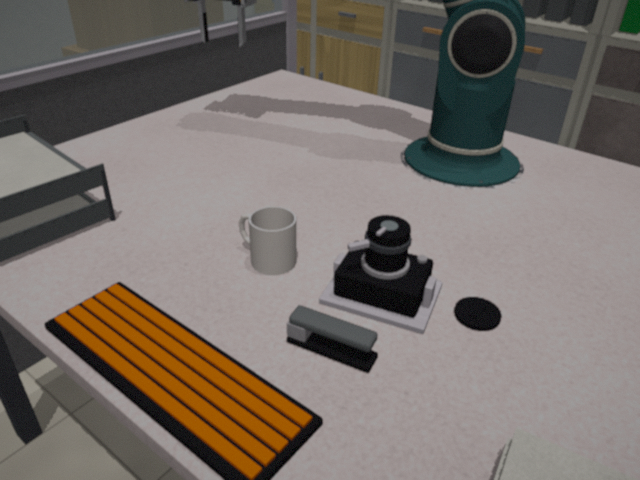

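View pics/c1.png

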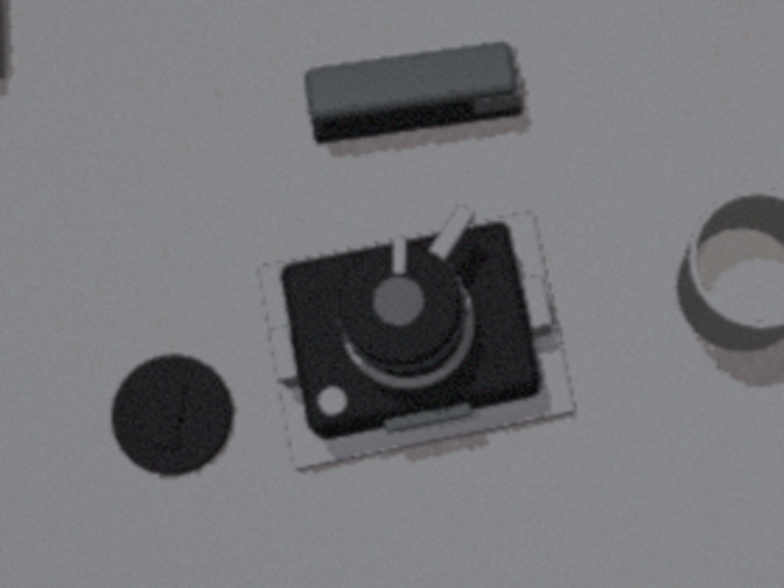

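The top crop shows the lens front (grey disc) at about (398,301), the rib pointing up to (400,238), and the tab from (437,252) to (465,210). The tab is clockwise of the rib, so iris is about 0.4. The lens cap is lower left, the mug right and the stapler above.

```bash
python3 - <<'E'
from h import *
np.set_printoptions(precision=4,suppress=True)
t=cams.grab_frame('top');s=cams.grab_frame('scene')
c=lambda x,y:(120+x/2.8,150+y/2.8)
fr=at_z(t,c(398,301),.134);print('front',fr)
print('scene front',at_z(s,(389.7,223.1),.134), at_z(s,(386.1,238.6),.111))
a,b=at_z(t,c(399,272),.139),at_z(t,c(400,238),.139);rib=b-a
p,q=at_z(t,c(436,254),.116),at_z(t,c(465,210),.116);tab=q-p
for n,v in(('rib',rib),('tab',tab),('tab from centre',q-fr),('rib tip from c',b-fr)):print(n,np.degrees(np.arctan2(v[1],v[0])),np.linalg.norm(v[:2]))
print('tip',q,'cap',at_z(t,(184.3,298.6),0),'edge cradle',[at_z(t,c(*k),.012) for k in((262,264),(535,212),(572,410),(298,466))])
for n in('lens_front','ring_centre'):
  print(n,[(m['point'],at_z(t,m['point'],.134 if n[0]=='l' else .111)) for m in cams.mark_of(n,t)])
w=cams.grab_frame('wrist');print(np.linalg.inv(robot.read_state()['orientation'])@w['T'][:3,:3],w['fx'])
E
```

```text
front [0.5485 0.1279 0.134 ]
scene front [0.5406 0.1249 0.134 ] [0.5491 0.1264 0.111 ]
rib 2.7187005475868293 0.018351113216335892
tab -28.901977708844893 0.028999844276533997
tab from centre -29.051967155066613 0.06361636827030173
rib tip from c 1.8376932633942844 0.032978958333392705
tip [0.6041 0.097  0.116 ] cap [0.4946 0.2655 0.    ] edge cradle [array([0.5879, 0.223 , 0.012 ]), array([0.6299, 0.0605, 0.012 ]), array([0.5107, 0.0314, 0.012 ]), array([0.4682, 0.1906, 0.012 ])]
lens_front [([261.3, 254.5], array([0.5529, 0.1295, 0.134 ]))]
ring_centre [([266.3, 261.4], array([0.547 , 0.1233, 0.111 ]))]
[[ 0.0001  0.9593  0.2825]
 [ 1.     -0.0001  0.0001]
 [ 0.0001  0.2825 -0.9593]] 371.64829954431775
```

move_arm(
  commands=[
    [0, 0, 0, 2.5, -2.2, 0, -0.5],
    [0, 0, 0, 2.5, -2.2, 0, -0.5],
    [0, 0, 0, 2.5, -2.2, 0, -0.5],
    [0, 0, 0, 2.5, -2.2, 0, -0.5],
    [0, 0, 0, 2.5, -2.2, 0, -0.5],
    [0, 0, 0, 2.5, -2.2, 0, -0.5],
    [0, 0, 0, 2.5, -2.2, 0, -0.5],
    [0, 0, 0, 2.5, -2.2, 0, -0.5],
    [0, 0, 0, 2.5, -2.2, 0, -0.5],
    [0, 0, 0, 2.5, -2.2, 0, -0.5],
  ],
)

```text
time_s: 1.78
tool_pos: [0.3659, -0.3002, 0.2045]
orientation: [[0.953, 0.302, -0.001], [0.302, -0.953, -0.004], [-0.002, 0.003, -1.0]]
wrist_force: [1.0, -1.1, 1.2]
finger_gap: 0.0311
```

move_arm(
  commands=[
    [0, 0, 0, 2.5, -2.2, 0, -0.5],
    [0, 0, 0, 2.5, -2.2, 0, -0.5],
    [0, 0, 0, 2.5, -2.2, 0, -0.5],
    [0, 0, 0, 2.5, -2.2, 0, -0.5],
    [0, 0, 0, 2.5, -2.2, 0, -0.5],
    [0, 0, 0, 2.5, -2.2, 0, -0.5],
    [0, 0, 0, 2.5, -2.2, 0, -0.5],
    [0, 0, 0, 2.5, -2.2, 0, -0.5],
    [0, 0, 0, 2.5, -2.2, 0, -0.5],
    [0, 0, 0, 2.5, -2.2, 0, -0.5],
  ],
)

```text
time_s: 2.62
tool_pos: [0.5444, 0.0004, 0.2058]
orientation: [[0.954, 0.3, 0.004], [0.3, -0.954, -0.007], [0.002, 0.008, -1.0]]
wrist_force: [0.9, -0.9, 0.7]
finger_gap: 0.0234
```

move_arm(
  commands=[
    [0, 0, 6.7, 0, 0, 0, -0.5],
    [0, 0, 6.7, 0, 0, 0, -0.5],
    [0, 0, 6.7, 0, 0, 0, -0.5],
    [0, 0, 6.7, 0, 0, 0, -0.5],
    [0, 0, 6.7, 0, 0, 0, -0.5],
    [0, 0, 6.7, 0, 0, 0, -0.5],
    [0, 0, 6.7, 0, 0, 0, -0.5],
  ],
)

```text
time_s: 3.2
tool_pos: [0.5474, 0.0102, 0.2056]
orientation: [[0.86, -0.51, 0.005], [-0.51, -0.86, -0.003], [0.006, 0.0, -1.0]]
wrist_force: [0.2, 0.1, -0.4]
finger_gap: 0.0234
```

move_arm(
  commands=[
    [0, 0, -0.5, 0, -1.8, 0, -0.5],
    [0, 0, -0.4, 0, -1.8, 0, -0.5],
    [0, 0, -0.4, 0, -1.8, 0, -0.5],
    [0, 0, -0.4, 0, -1.8, 0, -0.5],
    [0, 0, 0, 0, -1.8, 0, -0.5],
    [0, 0, 0, 0, -1.3, 0, -0.5],
    [0, 0, 0, 0, 0, 0, -0.5],
  ],
)

```text
time_s: 3.78
tool_pos: [0.6013, 0.1019, 0.206]
orientation: [[0.869, -0.494, 0.006], [-0.494, -0.869, -0.004], [0.007, 0.001, -1.0]]
wrist_force: [-0.2, -0.0, -0.4]
finger_gap: 0.0234
```

```bash
python3 - <<'E'
from h import *
np.set_printoptions(precision=4,suppress=True)
st=robot.read_state();print(st['tool_pos'],st['orientation'],st['q'])
w=cams.grab_frame('wrist');save(w,'w1.png')
T=w['T']
def proj(p):
    d=T[:3,:3].T@(np.array(p)-T[:3,3]);v=np.array([d[0],-d[1],-d[2]])
    th=np.arctan2(np.hypot(*v[:2]),v[2]);u=v[:2]/np.hypot(*v[:2])*th
    return w['cx']+w['fx']*u[0],w['cy']+w['fy']*u[1]
C=np.array([.5485,.1275])
R=lambda a:np.array([np.cos(np.radians(a)),np.sin(np.radians(a))])
im=cv2.cvtColor(w['img'],cv2.COLOR_RGB2BGR)
def line(p,q,z,c):cv2.line(im,*[tuple(int(round(k)) for k in proj([*m,z])) for m in(p,q)],c,1)
line(C+R(-29)*.034,C+R(-29)*.066,.116,(0,0,255))
line(C+R(2.5)*.014,C+R(2.5)*.034,.139,(0,255,0))
pts=[tuple(int(round(k)) for k in proj([*(C+R(a)*.0325),.134])) for a in range(0,361,10)]
cv2.polylines(im,[np.array(pts)],True,(255,0,0),1)
cv2.imwrite('pics/w1o.png',im)
E
```

```text
[0.6013 0.1019 0.206 ] [[ 0.8692 -0.4944  0.0059]
 [-0.4944 -0.8692 -0.0042]
 [ 0.0072  0.0007 -1.    ]] [ 0.0338  0.4064 -0.3335  1.6481  0.1514  1.1073 -2.4297]
```

View pics/w1o.png

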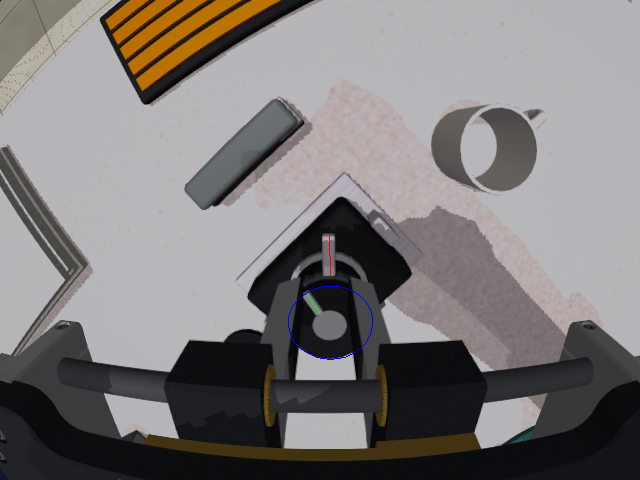

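The overlay (red tab, green rib, blue front circle) agrees with the picture. The tab is at (328,255) and the rib at (313,305). The rest of the approach is a small sideways correction, then down.

move_arm(
  commands=[
    [0, 0, 0, -0.1, 0.3, 1, -0.5],
    [0, 0, 0, 0, 0, 1.5, -0.5],
    [0, 0, 0, 0, 0, 1.5, -0.5],
    [0, 0, 0, 0, 0, 1.5, -0.5],
    [0, 0, 0, 0, 0, 0, -0.5],
  ],
)

```text
time_s: 4.25
tool_pos: [0.5969, 0.0926, 0.1472]
orientation: [[0.867, -0.499, 0.006], [-0.498, -0.867, -0.007], [0.009, 0.003, -1.0]]
wrist_force: [-0.2, -0.7, -0.4]
finger_gap: 0.0235
```

move_arm(
  commands=[
    [0, 0, 0, -0.2, -0.7, 0, -0.5],
    [0, 0, 0, 0, 0, 0, -0.5],
    [0, 0, 0, 0, 0, 0, -0.5],
  ],
)

```text
time_s: 4.5
tool_pos: [0.5981, 0.098, 0.1474]
orientation: [[0.866, -0.501, 0.005], [-0.501, -0.866, -0.008], [0.009, 0.004, -1.0]]
wrist_force: [-0.1, -0.4, -0.4]
finger_gap: 0.0234
```

move_arm(
  commands=[
    [0, 0, 0, 0, -0.2, 0.8, -0.5],
    [0, 0, 0, 0, 0, 0.8, -0.5],
    [0, 0, 0, 0, 0, 0.5, -0.5],
    [0, 0, 0, 0, 0, 0, -0.5],
  ],
)

```text
time_s: 4.83
tool_pos: [0.6002, 0.0998, 0.1262]
orientation: [[0.866, -0.501, 0.009], [-0.501, -0.866, -0.007], [0.011, 0.002, -1.0]]
wrist_force: [-0.0, -0.0, 0.0]
finger_gap: 0.0235
```

move_arm(
  commands=[
    [0, 0, 0, -0.1, 0, 1, -0.5],
    [0, 0, 0, 0, 0, 1, -0.5],
    [0, 0, 0, 0, 0, 0.8, -0.5],
    [0, 0, 0, 0, 0, 0, -0.5],
  ],
)

```text
time_s: 5.17
tool_pos: [0.5993, 0.1, 0.0949]
orientation: [[0.866, -0.501, 0.008], [-0.501, -0.866, -0.008], [0.011, 0.002, -1.0]]
wrist_force: [0.6, -0.4, -0.1]
finger_gap: 0.0234
```

move_arm(
  commands=[
    [0, 0, 0, 0, 0, 0, -0.7],
    [0, 0, -4, -0.01, -0.4, 0, -0.7],
    [0, 0, -4, -0.01, -0.4, 0, -0.7],
    [0, 0, -4, -0.01, -0.4, 0, -0.7],
    [0, 0, -4, -0.01, -0.4, 0, -0.7],
    [0, 0, -4, -0.01, -0.4, 0, -0.7],
    [0, 0, -4, -0.01, -0.4, 0, -0.7],
    [0, 0, 0, 0, 0, 0, -0.7],
  ],
)

```text
time_s: 5.83
tool_pos: [0.6057, 0.1207, 0.0939]
orientation: [[0.996, -0.088, 0.004], [-0.088, -0.996, -0.011], [0.005, 0.011, -1.0]]
wrist_force: [0.7, -0.7, 0.1]
finger_gap: 0.0142
```

move_arm(
  commands=[
    [0, 0, -3.5, 0, -0.4, 0, -0.7],
    [0, 0, -4, -0.01, -0.4, 0, -0.7],
    [0, 0, -4, -0.01, -0.4, 0, -0.7],
    [0, 0, -4, -0.01, -0.4, 0, -0.7],
    [0, 0, -4, -0.01, -0.4, 0, -0.7],
    [0, 0, -4, -0.01, -0.4, 0, -0.7],
    [0, 0, -4, -0.01, -0.4, 0, -0.7],
    [0, 0, 0, 0, 0, 0, -0.7],
  ],
)

```text
time_s: 6.5
tool_pos: [0.6035, 0.1436, 0.0942]
orientation: [[0.925, 0.379, 0.005], [0.379, -0.925, -0.016], [-0.001, 0.017, -1.0]]
wrist_force: [-0.2, 0.4, 0.4]
finger_gap: 0.0144
```

```bash
python3 - <<'E'
from h import *
t=cams.grab_frame('top');im=cv2.cvtColor(t['img'],cv2.COLOR_RGB2BGR)[190:310,200:340]
w=cams.grab_frame('wrist');iw=cv2.cvtColor(w['img'],cv2.COLOR_RGB2BGR)[180:400,200:460]
a=cv2.resize(im,(460,394),interpolation=3);b=cv2.resize(iw,(340,288))
o=np.zeros((394,800,3),np.uint8);o[:,:460]=a;o[:288,460:]=b
cv2.imwrite('pics/m1.png',o)
E
```

```text
(no output)
```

View pics/m1.png

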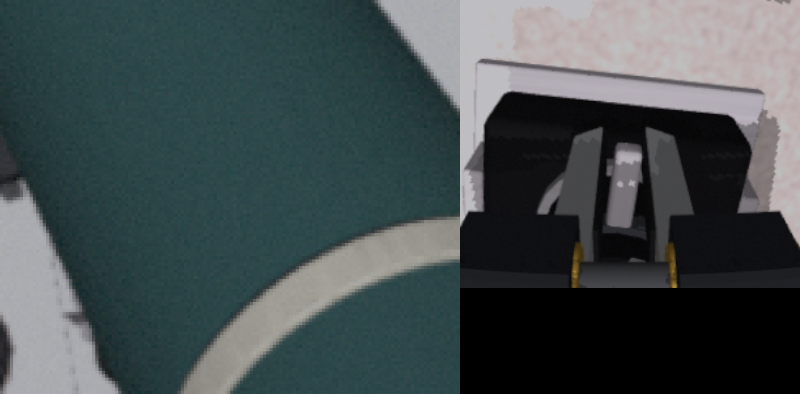

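The wrist view shows the tab at about (625,185), held between the two fingers. The arm blocks the top view. I'll keep turning, more slowly.

move_arm(
  commands=[
    [0, 0, -2, 0.03, -0.4, 0, -0.7],
    [0, 0, -2.5, 0.02, -0.4, 0, -0.7],
    [0, 0, -3, 0.01, -0.4, 0, -0.7],
    [0, 0, -3.5, 0, -0.4, 0, -0.7],
    [0, 0, -3.5, 0, -0.4, 0, -0.7],
    [0, 0, 0, 0, 0, 0, -0.7],
  ],
)

```text
time_s: 7.1
tool_pos: [0.5964, 0.1599, 0.0944]
orientation: [[0.804, 0.595, 0.008], [0.595, -0.803, -0.018], [-0.004, 0.019, -1.0]]
wrist_force: [0.8, -0.9, -0.7]
finger_gap: 0.0142
```

move_arm(
  commands=[
    [0, 0, -1.5, 0, -0.2, 0, -0.7],
    [0, 0, -1.5, 0, -0.2, 0, -0.7],
  ],
)

```text
time_s: 7.27
tool_pos: [0.5944, 0.1626, 0.0944]
orientation: [[0.773, 0.634, 0.008], [0.634, -0.773, -0.018], [-0.005, 0.02, -1.0]]
wrist_force: [2.3, -1.8, -1.8]
finger_gap: 0.0144
```

move_arm(
  commands=[
    [0, 0, -1.5, 0, -0.2, 0, -0.7],
    [0, 0, -1, 0, -0.2, 0, -0.7],
  ],
)

```text
time_s: 7.43
tool_pos: [0.5921, 0.1656, 0.0945]
orientation: [[0.743, 0.669, 0.009], [0.669, -0.743, -0.018], [-0.006, 0.02, -1.0]]
wrist_force: [2.9, -0.8, -1.5]
finger_gap: 0.0143
```

move_arm(
  commands=[
    [0, 0, -1, 0, -0.15, 0, -0.7],
    [0, 0, -1, 0, -0.15, 0, -0.7],
  ],
)

```text
time_s: 7.6
tool_pos: [0.5899, 0.1682, 0.0945]
orientation: [[0.717, 0.697, 0.009], [0.697, -0.717, -0.018], [-0.006, 0.02, -1.0]]
wrist_force: [2.1, -1.7, -2.2]
finger_gap: 0.0146
```

move_arm(
  commands=[
    [0, 0, -0.5, 0, -0.1, 0, -0.7],
    [0, 0, 0, 0, -0.1, 0, -0.7],
  ],
)

```text
time_s: 7.77
tool_pos: [0.5886, 0.1697, 0.0945]
orientation: [[0.709, 0.705, 0.01], [0.705, -0.709, -0.018], [-0.006, 0.02, -1.0]]
wrist_force: [6.2, -3.8, -3.1]
finger_gap: 0.0144
```

move_arm(
  commands=[
    [0, 0, 0, 0, -0.08, 0, -0.7],
  ],
)

```text
time_s: 7.85
tool_pos: [0.5884, 0.1698, 0.0945]
orientation: [[0.71, 0.705, 0.011], [0.705, -0.709, -0.019], [-0.006, 0.021, -1.0]]
wrist_force: [7.4, -4.7, -3.2]
finger_gap: 0.0144
```

move_arm(
  commands=[
    [0, 0, 0, 0, 0, 0, -0.7],
  ],
)

```text
time_s: 7.93
tool_pos: [0.5888, 0.1694, 0.0945]
orientation: [[0.71, 0.704, 0.011], [0.704, -0.71, -0.019], [-0.005, 0.022, -1.0]]
wrist_force: [5.1, -2.5, -2.1]
finger_gap: 0.0136
```

move_arm(
  commands=[
    [0, 0, 0, 0, -0.1, 0, -0.7],
    [0, 0, 0, 0, -0.08, 0, -0.7],
  ],
)

```text
time_s: 8.1
tool_pos: [0.5886, 0.1697, 0.0945]
orientation: [[0.711, 0.703, 0.013], [0.703, -0.711, -0.02], [-0.005, 0.023, -1.0]]
wrist_force: [5.9, -2.6, -3.5]
finger_gap: 0.0138
```

move_arm(
  commands=[
    [0, 0, 0, 0, -0.08, 0, -0.7],
    [0, 0, 0, 0, -0.08, 0, -0.7],
  ],
)

```text
time_s: 8.27
tool_pos: [0.5886, 0.1697, 0.0945]
orientation: [[0.712, 0.702, 0.015], [0.702, -0.712, -0.021], [-0.004, 0.025, -1.0]]
wrist_force: [7.1, -3.6, -4.1]
finger_gap: 0.0139
```

Force rose from the 3 N drag to about 8 N and the tool stopped moving for half a second, so the ring is at its stop. Now I'll bring it back about 40° clockwise.

move_arm(
  commands=[
    [0, 0, 3, 0, 0.3, 0, -0.7],
    [0, 0, 3, -0.01, 0.4, 0, -0.7],
    [0, 0, 4, -0.01, 0.4, 0, -0.7],
    [0, 0, 4, -0.01, 0.4, 0, -0.7],
    [0, 0, 4, -0.01, 0.4, 0, -0.7],
    [0, 0, 4, -0.01, 0.4, 0, -0.7],
    [0, 0, 4, -0.01, 0.4, 0, -0.7],
    [0, 0, 4, -0.01, 0.4, 0, -0.7],
    [0, 0, 0, 0, 0, 0, -0.7],
  ],
)

```text
time_s: 9.02
tool_pos: [0.6006, 0.1496, 0.0948]
orientation: [[0.973, 0.232, 0.01], [0.232, -0.973, -0.013], [0.007, 0.015, -1.0]]
wrist_force: [-0.0, -0.1, -0.2]
finger_gap: 0.0143
```

move_arm(
  commands=[
    [0, 0, 0.5, 0.05, 0.4, 0, -0.7],
    [0, 0, 1, 0.05, 0.4, 0, -0.7],
    [0, 0, 1.5, 0.03, 0.4, 0, -0.7],
    [0, 0, 2, 0.02, 0.4, 0, -0.7],
    [0, 0, 0, 0, 0, 0, -0.7],
  ],
)

```text
time_s: 9.43
tool_pos: [0.605, 0.1353, 0.095]
orientation: [[0.989, 0.146, 0.009], [0.147, -0.989, -0.011], [0.008, 0.012, -1.0]]
wrist_force: [0.6, 1.7, -0.8]
finger_gap: 0.0141
```

move_arm(
  commands=[
    [0, 0, 1, 0, 0.3, 0, -0.7],
    [0, 0, 0, 0, 0, 0, -0.7],
  ],
)

```text
time_s: 9.6
tool_pos: [0.6056, 0.1318, 0.095]
orientation: [[0.992, 0.127, 0.009], [0.127, -0.992, -0.01], [0.008, 0.012, -1.0]]
wrist_force: [0.6, 0.5, -1.0]
finger_gap: 0.014
```

move_arm(
  commands=[
    [0, 0, 0, 0, 0, 0, -0.5],
    [0, 0, 0, 0, 0, 0, -0.5],
    [0, 0, 0, 0, 0, -1.5, -0.5],
    [0, 0, 0, 0, 0, -1.5, -0.5],
    [0, 0, 0, 0, 0, -3, -0.5],
    [0, 0, 0, 0, 0, -3, -0.5],
    [0, 0, 0, 0, 0, -3, -0.5],
    [0, 0, 0, 0, 0, 0, -0.5],
  ],
)

```text
time_s: 10.27
tool_pos: [0.6026, 0.1306, 0.2179]
orientation: [[0.992, 0.128, 0.003], [0.128, -0.992, -0.015], [0.001, 0.015, -1.0]]
wrist_force: [1.3, 0.9, -0.4]
finger_gap: 0.0234
```

```bash
python3 - <<'E'
from h import *
np.set_printoptions(precision=4,suppress=True)
w=cams.grab_frame('wrist');T=w['T'];save(w,'w3.png')
# rectified view: map world plane z=h around lens centre, 0.25mm/px, rows = -x, cols = -y
C=np.array([.5485,.1275])
def rect(z):
    g=(np.arange(400)-200)*.0004
    X=C[0]-g[:,None]+0*g[None];Y=C[1]-g[None]+0*g[:,None]
    P=np.stack([X,Y,np.full_like(X,z)],-1)-T[:3,3]
    v=P@T[:3,:3];x,y,zz=v[...,0],-v[...,1],-v[...,2]
    r=np.hypot(x,y);th=np.arctan2(r,zz)
    im=cv2.remap(w['img'],(w['cx']+w['fx']*x/r*th).astype('f4'),(w['cy']+w['fy']*y/r*th).astype('f4'),1)[...,::-1].copy()
    cv2.circle(im,(200,200),2,(0,0,255),-1);return im
cv2.imwrite('pics/r3.png',np.hstack([rect(.139),rect(.116)]))
E
```

```text
(no output)
```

View pics/r3.png

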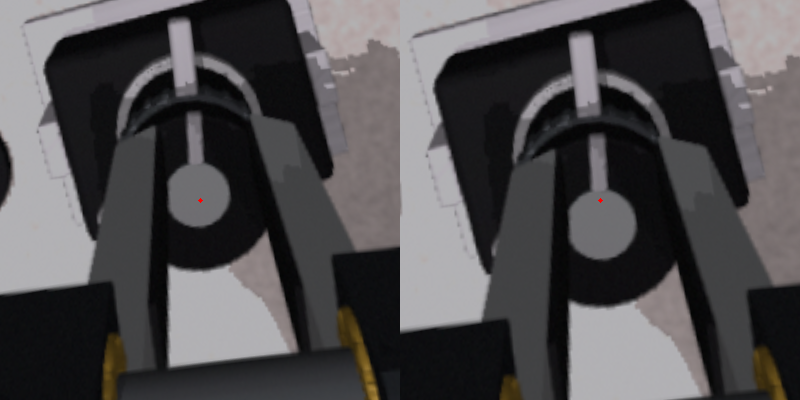

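The rectified wrist view puts the rib at about 2.6° and the tab at about 6.5°. The stop gives the same result: stop at 43.3° less 40.1° puts the rib at 3.2°, with the tab at 6.3°. So iris is about 1.06, which is within tolerance, but I'll trim it by 3.5°.

move_arm(
  commands=[
    [0, 0, 0, 0.3, -0.2, 2.5, -0.5],
    [0, 0, 0, 0, 0, 2.5, -0.5],
    [0, 0, 0, 0, 0, 2.0, -0.5],
    [0, 0, 0, 0, 0, 0, -0.5],
    [0, 0, 0, 0, 0, 0, -0.5],
  ],
)

```text
time_s: 10.73
tool_pos: [0.6042, 0.1301, 0.1418]
orientation: [[0.992, 0.128, 0.001], [0.128, -0.992, -0.018], [-0.002, 0.017, -1.0]]
wrist_force: [-0.5, -0.2, 0.2]
finger_gap: 0.0234
```

move_arm(
  commands=[
    [0, 0, 0, 0.1, -0.4, 0.5, -0.5],
    [0, 0, 0, 0, 0, 0.5, -0.5],
    [0, 0, 0, 0, 0, 0, -0.5],
  ],
)

```text
time_s: 10.98
tool_pos: [0.605, 0.1344, 0.1322]
orientation: [[0.992, 0.128, 0.001], [0.128, -0.992, -0.018], [-0.001, 0.018, -1.0]]
wrist_force: [-0.8, -0.5, 0.7]
finger_gap: 0.024
```

Now at 7°, which is centred on the tab. Going down.

move_arm(
  commands=[
    [0, 0, 0, 0, 0, 1.2, -0.5],
    [0, 0, 0, 0, 0, 1.2, -0.5],
    [0, 0, 0, 0, 0, 1.0, -0.5],
    [0, 0, 0, 0, 0, 0, -0.5],
  ],
)

```text
time_s: 11.32
tool_pos: [0.6059, 0.134, 0.0965]
orientation: [[0.992, 0.128, 0.004], [0.129, -0.992, -0.017], [0.002, 0.018, -1.0]]
wrist_force: [-0.5, 0.1, -1.2]
finger_gap: 0.0237
```

move_arm(
  commands=[
    [0, 0, 0, 0, 0, 0, -0.7],
    [0, 0, 0, 0, 0, 0, -0.7],
  ],
)

```text
time_s: 11.48
tool_pos: [0.6055, 0.1339, 0.0956]
orientation: [[0.992, 0.129, 0.002], [0.129, -0.992, -0.017], [0.0, 0.018, -1.0]]
wrist_force: [0.8, 0.3, 0.2]
finger_gap: 0.0153
```

move_arm(
  commands=[
    [0, 0, 1.5, 0, 0.2, 0, -0.7],
    [0, 0, 1.5, 0, 0.2, 0, -0.7],
    [0, 0, 1.5, 0, 0.15, 0, -0.7],
    [0, 0, 0, 0, 0, 0, -0.7],
    [0, 0, 0, 0, 0, 0, -0.7],
  ],
)

```text
time_s: 11.9
tool_pos: [0.6062, 0.1289, 0.0966]
orientation: [[0.999, 0.042, 0.003], [0.042, -0.999, -0.016], [0.003, 0.016, -1.0]]
wrist_force: [-0.6, 1.7, -0.4]
finger_gap: 0.0145
```

move_arm(
  commands=[
    [0, 0, 0, 0, 0, 0, -0.5],
    [0, 0, 0, 0, 0, 0, -0.5],
    [0, 0, 0, 0, 0, 0, -0.5],
    [0, 0, 0, 0, 0, -1.5, -0.5],
    [0, 0, 0, 0, 0, -1.5, -0.5],
    [0, 0, 0, 0, 0, -3, -0.5],
    [0, 0, 0, 0, 0, -3, -0.5],
    [0, 0, 0, 0, 0, -3, -0.5],
    [0, 0, 0, 0, 0, 0, -0.5],
    [0, 0, 0, 0, 0, 0, -0.5],
  ],
)

```text
time_s: 12.73
tool_pos: [0.6058, 0.1293, 0.2218]
orientation: [[0.999, 0.042, 0.002], [0.042, -0.999, -0.018], [0.002, 0.018, -1.0]]
wrist_force: [-0.4, -0.1, -1.2]
finger_gap: 0.0235
```

```bash
python3 - <<'E'
from h import *
w=cams.grab_frame('wrist');T=w['T']
C=np.array([.5485,.1275])
def rect(z):
    g=(np.arange(400)-200)*.0004
    X=C[0]-g[:,None]+0*g[None];Y=C[1]-g[None]+0*g[:,None]
    P=np.stack([X,Y,np.full_like(X,z)],-1)-T[:3,3]
    v=P@T[:3,:3];x,y,zz=v[...,0],-v[...,1],-v[...,2]
    r=np.hypot(x,y);th=np.arctan2(r,zz)
    im=cv2.remap(w['img'],(w['cx']+w['fx']*x/r*th).astype('f4'),(w['cy']+w['fy']*y/r*th).astype('f4'),1)[...,::-1].copy()
    cv2.circle(im,(200,200),2,(0,0,255),-1);return im
cv2.imwrite('pics/r4.png',np.hstack([rect(.139),rect(.116)]))
E
```

```text
(no output)
```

View pics/r4.png

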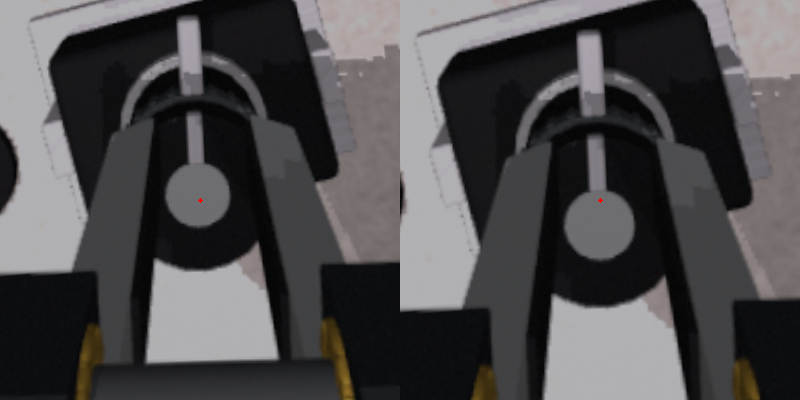

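The tab now runs from (587,32) to (593,105), at about 3–4°. The rib is at about 2.6°, so they're in line to about 0.03 rad, and the fingers are clear above.

```bash
python3 -c "
from rig import robot
print(robot.job_done())"
```

```text
the job is handed in; nothing more can be done
None
```

I turned the iris ring anticlockwise to its end stop, brought the tab back in line with the index rib, let go, lifted clear and handed the job in at about 13 s. No verdict was reported.

- **Stop:** I moved the tab with the two fingers either side of it, in small steps near the end. Force rose from the 3 N drag to about 9 N at most and the tool stopped moving for about 0.5 s. The tab was then at about 43°, where the rib direction seen by camera had put the stop (42.6°). By calculation the lens twisted about 0.02 rad in its mount, against the 0.06 limit.
- **Alignment:** The first return left the tab about 0.06–0.07 rad anticlockwise of the rib, inside the 0.12 tolerance, so I trimmed it once. The last wrist picture shows the tab at about 3–4° and the rib at about 2.6°, so iris is close to 1.0. The fingers were clear, about 8 cm above the lens front.
- **Not checked:** I didn't measure the mug, stapler and lens cap again at the end. The fingers stayed above or around the lens throughout, and no unexpected forces showed. With the arm over the lens, the top camera could not see it, so the last check rests on the wrist camera and tool positions.

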